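# Unpin the parts chest and hold its lid half open

## Robot

A 6-joint arm with a two-finger parallel gripper is mounted at the origin on a cart in front of the work surface, level with it; the furniture and walls round the work are solid. World frame = base frame: x ahead of the robot, y to its left, z up, the work surface at z = 0. Lengths are in m, angles in rad, forces in N, time in s.
With the tool pointing down it reaches from about 0.25 to 0.85 m from the base axis. Payload 12.5 kg.
Tool frame: the origin (TCP) lies midway between the tips of the shut fingers; the grasp point (between the pads) lies 19 mm behind it (env.hold_point_z is the distance from the TCP to the grasp point, in m); y points along the fingers, z is the direction in which the jaws open and shut, and the axes are right-handed (so a half turn about y gives the same grasp; the last joint's range is limited). The gripper opens to 93 mm and grips with 3 to 60 N. Pads are 15 mm wide; open, the fingers measure 128 mm over their backs; the gripper's body (75 mm by 188 mm) begins 65 mm behind the grasp point.
Start: joints at [-1.268, 0.351, 1.652, -0, 1.139, -0.085], TCP at [0.208, -0.509, 0.194] pointing down, gripper open.
Joint ranges: [-2.75, 2.75], [-0.79, 2.1], [0.01, 2.65], [-1.57, 4.71], [0.07, 3.14], [-2.87, 2.87]. Speed limits (rad/s): [2.22, 2.22, 2.79, 3.14, 3.14, 3.14].

## Interface

Orientations are given as a unit quaternion [w, x, y, z].
In Python, from bench import env gives the robot as it stands.
- The arm moves only by the tool play_rows, never from a script. Its argument "deltas" is a list that holds one entry, the list of rows, each a list of 7 numbers: the turn, a rotation vector about the tool's x, y, z in units of 8 degrees (1.0 is 8 degrees), then the shift along the tool's x, y, z in units of 30 mm (1.0 is 30 mm), then the closure, from 0 (fully open) to 1 (shut). In form: [[[wx, wy, wz, x, y, z, jaw], ...]]. A call has 1 to 20 rows; each row shifts and turns the commanded pose from where the row before left it, along the tool's axes as they then stand; what a row does not reach is not made up. A row lasts 1/8 s, in which the tool goes at most 62.5 mm and 10.7 degrees, less where a joint would pass 70% of its speed; a pose out of reach is approached as far as the arm can. A call is refused whole if a number of a shift passes 1 or a number of a turn 1, either way. A call with a gripper value outside its range is refused whole. The fingers move at their own pace and stop on an object; "squeeze" is the grip in N (left out, the last holds). Time passes only in rows, so rows that do not move let the fingers close. It gives the time, the measured TCP pose, the force and the opening at its end, in the units of the state.
- env.get_obs(): the state, without advancing time (a new reading comes with each control period).
- env.capture(name): name is "side" or "top" or "wrist"; returns a dict with "color" (384x512x3 uint8, red, green, blue), "fx", "fy", "cx", "cy" (pixels), "R" (3x3) and "t" (3): a world point X has camera coordinates R X + t. Camera axes: x right, y down, z forward; pixel columns grow to the right and rows downward; lengths in m; the calibration is good to about 2 mm. The wrist camera is an equidistant fisheye: a pixel r from the principal point sees the ray r / f radians off the axis. A picture is of the moment at which its call begins. There is no depth.
- env.close_job(): hands the job in, once; it reports no verdict.
The state is a dict: "time": time; "joints": joint angles; "joint_velocities": joint speeds; "tau": joint torques, N m; "tcp_pos": TCP position; "orientation": TCP orientation; "force": force on the tool from outside, world axes, zero at the start; "torque": the same for the moment, N m; "gripper_width": opening from 0.0 (shut) to 1.0 (fully open).
Only numpy, scipy, OpenCV 4.12 (cv2) and the standard library are available. Lean on these libraries where they do the work, as an engineer would, in place of code of your own. Each camera call takes 0.05 s, during which the arm holds its last target. There are 200 camera calls.

## Task

The lid of the small grey steel chest is locked by a pin pushed sideways through its hasp: draw the pin straight out by its knob and lay it down in the shallow steel tray. Then raise the lid by its bar handle half way, to 45 degrees, and hold it there so that I can reach in; it falls shut if let go, so finish while still holding it still at that angle. Leave the other things on the bench where they are.

Things in the scene. Friction and masses are not known exactly. Their poses are not given: they have to be found in the camera images.
- chest: small grey steel chest with a lid, fixed to the bench; 180 deep (x) x 160 wide (y), lid top at 114. Origin at the centre of its underside; own -x points out of its front (to the robot), y to its left, z up; it stands turned about z. In its frame the lid's front edge is at x = -96, its left side at y = 86
- chest_hasp (a point): hasp on the chest's front near its left end, at [-112, 48, 75] in the chest's frame: two fixed steel eyes (24 x 8 x 24, openings 12 square) 20 to the left and right of this point along the chest's y, the lid's tongue between them; the pin lies through all three along the chest's y
- chest_hinge (a point): middle of the lid's hinge line, at [95, 0, 108] in the chest's frame; the hinge runs along the chest's y axis at the back of the chest
- chest_lid (a joint): opening angle of the chest lid (rad): 0 shut, grows as the front edge rises, to 1.75; 0.785 is the wanted 45 degrees. The lid weighs 0.45 to 0.7 kg and falls shut from there if let go; the pin blocks it while in the hasp
- lid_handle (a point): middle of the lid's pull handle: round steel bar 12 in diameter, 96 long, parallel to the hinge, free for 70 between its arms; lid shut: at [-126, 0, 148] in the chest's frame, 30 ahead of the lid's front edge, 34 above its top. Moves with the lid on a circle about the hinge (radius 225) and turns with it; the bar may turn between fingers that keep their attitude
- pin: loose locking pin, 116 long, about 0.06 kg: steel stem 8 in diameter, 88 long, and a black round knob 24 in diameter, 28 long, at its left end. Origin at the middle of the knob, on the axis; own +y points from the stem out through the knob (the way it is drawn out), parallel to the chest's +y at the start
- pin_knob (a point): middle of the pin's knob, the place to grip it: free on all sides beside the chest's left wall, about 73 above the bench. To free the pin, draw it at least 65 along the chest's +y (play 2 sideways)
- pin_tip (a point): tip of the pin's stem, 100 from the middle of the knob along the pin's -y
- tray: shallow open tray of bare steel, fixed to the bench, 140 (x) x 160 (y) x 20 high, walls and floor 3 thick; origin at the centre of its underside, x and y along its sides
- spanner: combination spanner, 31 x 192 x 8, lying flat at the front edge, not part of the job: leave it. Origin at the centre of its underside
- paint_brush: paint brush with wooden handle, 48 x 232 x 14, lying at the left of the bench, not part of the job: leave it. Origin at the centre of its underside
- screwdriver: flat screwdriver, 27 x 225 x 28, lying left of the chest, not part of the job: leave it. Origin at the centre of its underside
- hex_keys: folding set of hex keys, black, 28 x 85 x 26, right of the tray, not part of the job: leave it. Origin at the centre of its underside
- feeler_box: small flat tin, 52 x 87 x 21, behind and left of the chest, not part of the job: leave it. Origin at the centre of its underside
- bolt: M12 bolt standing on its head, 22 x 21 x 62, left of the chest, not part of the job: leave it. Origin at the centre of its underside

How it is judged:
On the way:
1. the pin lies in the tray, let go, and the lid is still shut (x of pin_knob in the frame of tray between -0.07 and 0.07 m and y of pin_knob in the frame of tray between -0.08 and 0.08 m and z of each of pin_knob, pin_tip in the frame of tray below 0.024 m and x of pin_tip in the frame of tray between -0.07 and 0.07 m and y of pin_tip in the frame of tray between -0.08 and 0.08 m and contact force between each of the arm, the fingers and pin below 0.05 N and linear speed of pin below 0.02 m/s and value of joint chest_lid below 0.1 rad), for 0.2 s.
At the end, for the whole second after the job is handed in: the whole pin lies in the tray, released and at rest, and the robot holds the lid still at 45 degrees (0.68 to 0.89 rad, that is within 6 degrees), touching it with more than 0.5 N, through the last second (x of pin_knob in the frame of tray between -0.07 and 0.07 m and y of pin_knob in the frame of tray between -0.08 and 0.08 m and z of each of pin_knob, pin_tip in the frame of tray below 0.024 m and x of pin_tip in the frame of tray between -0.07 and 0.07 m and y of pin_tip in the frame of tray between -0.08 and 0.08 m and contact force between each of the arm, the fingers and pin below 0.05 N and linear speed of pin below 0.02 m/s and value of joint chest_lid between 0.68 and 0.89 rad and velocity of joint chest_lid between -0.05 and 0.05 rad/s and contact force between any of the fingers, the arm and chest_lid above 0.5 N); the arm keeps its last pose, push and grip.
It fails at once if one of the other things on the bench is moved by more than 30 mm (distance of any of spanner, paint_brush, screwdriver, hex_keys, feeler_box, bolt from where it was at the start of the episode above 0.03 m).
It also fails if it takes over 64 s, if anything falls off the work surface, if the arm or the gripper's body presses on something with over 40 N, if the wrist force passes 120 N, or if a joint passes its speed limit or range.

## Working session

There is one attempt and no reset: what is moved stays moved. The work goes in short steps, Python scripts to look and compute and a tool call to move; the robot and the scene stay as the last step left them, time stands still between calls to the robot, and variables do not carry over. Pictures are saved under pics/ and viewed, about 8 in all and at most 12, crops included, and the job is handed in when it is done.

Besides the shell and the picture viewer there is one more tool, called after ">>>" as name([rows], argument=value, ...), one row to a line, values as JSON. play_rows: Moves the arm, as the interface text tells. Its arguments: {"type":"object","properties":{"deltas":{"type":"array"},"squeeze":{"type":"number"}},"required":["deltas"]}

```bash
mkdir -p pics; ls; python3 - <<'E'
from bench import env
import cv2,numpy as np
print(env.get_obs())
for n in("top","side"):
    c=env.capture(n); cv2.imwrite(f"pics/{n}0.png",cv2.resize(c["color"][:,:,::-1],(800,600),interpolation=cv2.INTER_CUBIC))
    cv2.imwrite(f"{n}_raw.png",c["color"][:,:,::-1])
    print(n,{k:np.round(v,4).tolist() for k,v in c.items() if k!="color"})
    np.savez(n+".npz",**c)
E
```

```text
pics
{'time': 0.0, 'joints': array([-1.26760921e+00,  3.51215464e-01,  1.65240756e+00, -1.89498178e-05,
        1.13910557e+00, -8.45739020e-02]), 'joint_velocities': array([-0.00214084,  0.00021494,  0.00077526,  0.00045447,  0.00071576,
       -0.00072663]), 'tau': array([ 2.56092244e-03, -4.97311449e+01, -2.85254180e+01,  6.99570123e-02,
        2.56789889e-02, -1.24790304e-04]), 'tcp_pos': array([ 0.2078865 , -0.50880289,  0.19341911]), 'orientation': array([ 0.13618982, -0.13628954,  0.69425631, -0.6934592 ]), 'force': array([-0.58779638, -0.69536903,  0.04944997]), 'torque': array([ 0.02509435, -0.03029286, -0.00467788]), 'gripper_width': 0.9999470655346254}
top {'fx': 450.4926, 'fy': 450.4926, 'cx': 248.089, 'cy': 191.0519, 'R': [[0.0158, -0.9998, -0.0127], [-0.9807, -0.013, -0.1953], [0.1951, 0.0155, -0.9807]], 't': [0.1462, 0.522, 1.538]}
side {'fx': 367.4297, 'fy': 367.4297, 'cx': 248.3993, 'cy': 195.3869, 'R': [[-0.9997, -0.0191, -0.0163], [0.0006, 0.633, -0.7742], [0.0251, -0.7739, -0.6328]], 't': [0.5362, -0.0149, 1.3258]}
```

View pics/top0.png

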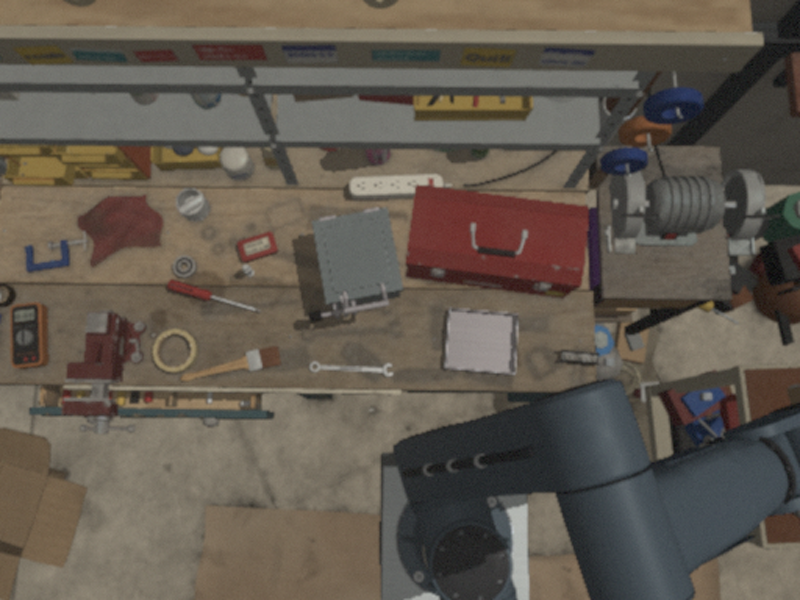

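View pics/side0.png

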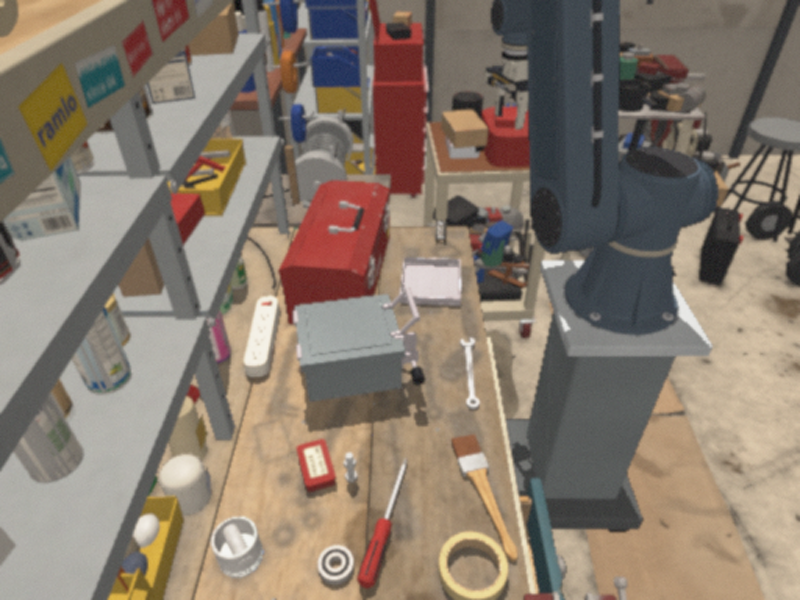

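Top view: chest lid corners at about (314,217), (388,208), (400,293), (323,304), and tray corners (448,310) to (517,374). Side view: black knob at about (417,375). I'll enlarge the crops to get finer pixel positions.

```bash
cat > h.py <<'E'
import numpy as np,cv2
from bench import env
from scipy.spatial.transform import Rotation as Ro
def ray(c,u,v):
    d=np.array([(u-c["cx"])/c["fx"],(v-c["cy"])/c["fy"],1.])
    R=c["R"]; return -R.T@c["t"], R.T@d
def onz(c,u,v,z):
    o,d=ray(c,u,v); return o+d*(z-o[2])/d[2]
def two(c1,p1,c2,p2):
    o1,d1=ray(c1,*p1);o2,d2=ray(c2,*p2)
    s=np.linalg.lstsq(np.c_[d1,-d2],o2-o1,rcond=None)[0]
    a,b=o1+s[0]*d1,o2+s[1]*d2
    return (a+b)/2,np.linalg.norm(a-b)
def proj(c,X):
    p=c["R"]@X+c["t"]; return c["fx"]*p[0]/p[2]+c["cx"],c["fy"]*p[1]/p[2]+c["cy"]
def ft():
    o=env.get_obs(); return o["tcp_pos"],Ro.from_quat(np.roll(o["orientation"],-1))
E
python3 - <<'E'
from h import *
t=dict(np.load("top.npz"));s=dict(np.load("side.npz"))
for p in[(314,217),(388,208),(400,293),(323,304)]: print("lid",onz(t,p[0]/1.5625,p[1]/1.5625,.114).round(3))
for p in[(448,310),(518,310),(517,374),(445,373)]: print("tray",onz(t,p[0]/1.5625,p[1]/1.5625,.02).round(3))
print("knob",onz(s,417/1.5625,375/1.5625,.075).round(3))
a=t["color"][125:245,185:345]; b=s["color"][160:260,180:310]
A=cv2.resize(a,None,fx=5,fy=5,interpolation=cv2.INTER_CUBIC);B=cv2.resize(b,(780,600),interpolation=cv2.INTER_CUBIC)
cv2.imwrite("pics/tc.png",A[:,:,::-1]);cv2.imwrite("pics/sc.png",B[:,:,::-1])
E
```

```text
lid [0.69  0.319 0.114]
lid [0.713 0.155 0.114]
lid [0.52  0.126 0.114]
lid [0.494 0.293 0.114]
tray [0.501 0.015 0.02 ]
tray [ 0.503 -0.145  0.02 ]
tray [ 0.357 -0.14   0.02 ]
tray [0.357 0.022 0.02 ]
knob [0.477 0.316 0.075]
```

View pics/tc.png

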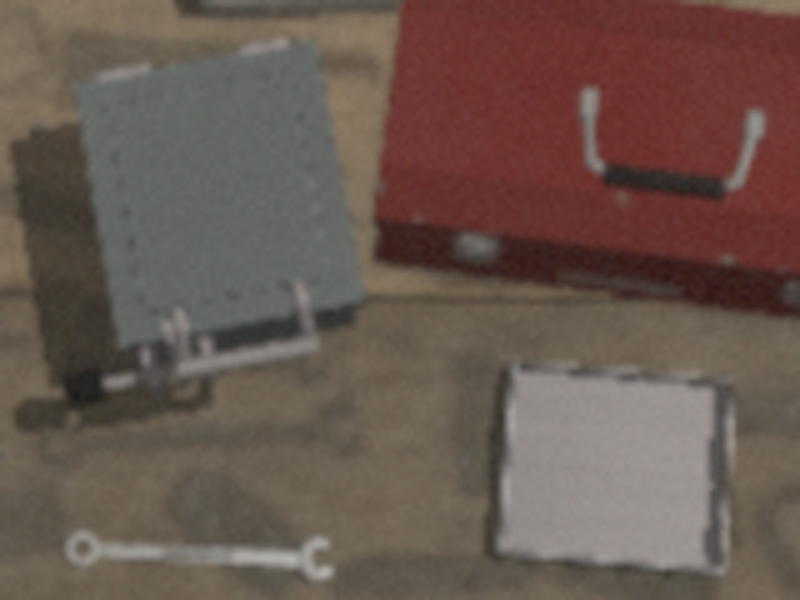

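View pics/sc.png

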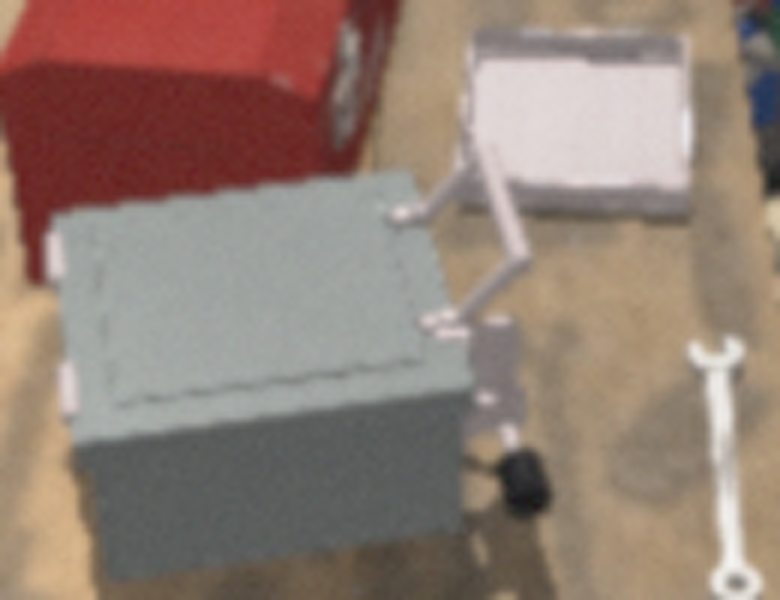

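```bash
python3 - <<'E'
from h import *
t=dict(np.load("top.npz"));s=dict(np.load("side.npz"))
T=lambda x,y:(185+(x+.5)/5-.5,125+(y+.5)/5-.5); S=lambda x,y:(180+(x+.5)/6-.5,160+(y+.5)/6-.5)
P=np.array([onz(t,*T(*p),.114) for p in[(78,87),(316,42),(362,303),(116,347)]]) # BL BR FR FL
Q=np.array([onz(s,*S(*p),.114) for p in[(75,443),(55,215),(410,172),(472,388)]])
print(P.round(4),Q.round(4))
for L in(P,Q):
    m=np.array([[.089,.086],[.089,-.086],[-.096,-.086],[-.096,.086]])
    mc=m-m.mean(0);lc=L[:,:2]-L[:,:2].mean(0)
    H=mc.T@lc; a=np.arctan2(H[0,1]-H[1,0],H[0,0]+H[1,1])
    R=np.array([[np.cos(a),-np.sin(a)],[np.sin(a),np.cos(a)]])
    o=L[:,:2].mean(0)-R@m.mean(0)
    print("yaw",np.degrees(a),"o",o, "handle",o+R@[-.126,0],"knob?",o+R@[-.112,.1],"res",(lc-mc@R.T).round(4).tolist())
print("edges",np.linalg.norm(P-np.roll(P,1,0),axis=1),np.linalg.norm(Q-np.roll(Q,1,0),axis=1))
print("knob",two(t,T(85,385),s,S(525,483)))
print("barR",two(t,T(316,345),s,S(480,140)), "barLside",onz(s,*S(524,260),.148))
W=np.array([onz(t,*T(*p),.02) for p in[(510,362),(735,378),(720,575),(497,556)]]);print("tray",W.round(4),W.mean(0))
E
```

```text
[[0.679  0.3217 0.114 ]
 [0.7136 0.157  0.114 ]
 [0.5283 0.1228 0.114 ]
 [0.4956 0.2892 0.114 ]] [[0.6841 0.3286 0.114 ]
 [0.7175 0.1625 0.114 ]
 [0.5337 0.1266 0.114 ]
 [0.5011 0.2917 0.114 ]]
yaw 10.818724387535937 o [0.6075404  0.22332313] handle [0.48377993 0.19967263] knob? [0.47876086 0.30052306] res [[0.0002, -0.0028], [0.0025, 0.0014], [-0.0011, 0.0019], [-0.0015, -0.0006]]
yaw 11.243678558507328 o [0.61253306 0.22802374] handle [0.4889514 0.203456 ] knob? [0.48318449 0.30426643] res [[0.0011, -0.0011], [0.0009, 0.0015], [-0.0015, 0.0017], [-0.0005, -0.002]]
edges [0.18624628 0.16830109 0.18842686 0.16958559] [0.18675044 0.16943183 0.18734236 0.16822365]
knob (array([0.47604922, 0.31421271, 0.07334866]), np.float64(0.0003294405154444489))
barR (array([0.4939623 , 0.15250468, 0.15413138]), np.float64(0.005819750252720315)) barLside [0.47601692 0.23843806 0.148     ]
tray [[ 0.5064  0.0156  0.02  ]
 [ 0.4969 -0.1453  0.02  ]
 [ 0.3558 -0.1319  0.02  ]
 [ 0.3669  0.0249  0.02  ]] [ 0.43148805 -0.05917362  0.02      ]
```

```bash
cat >> h.py <<'E'
YAW=np.radians(11.0)
def target(yaw,flip): # tool down, jaws along world direction yaw
    z=np.array([np.cos(yaw),np.sin(yaw),0])*(-1 if flip else 1);y=np.array([0,0,-1.]);return Ro.from_matrix(np.c_[np.cross(y,z),y,z])
def need(pos=None,R=None):
    p,r=ft(); np.set_printoptions(precision=3,suppress=True)
    print("tcp",p,"q",env.get_obs()["joints"],"F",env.get_obs()["force"],"w",env.get_obs()["gripper_width"])
    if R is not None: print("turn units(8deg)",np.degrees((r.inv()*R).as_rotvec())/8); r=R
    if pos is not None: print("shift units(30mm), after the turn",r.inv().apply(np.array(pos)-p)/.03)
E
python3 - <<'E'
from h import *
print(ft()[1].as_matrix().round(3))
for f in(0,1): need([.476,.314,.20],target(YAW,f))
E
```

```text
[[-0.926 -0.     0.378]
 [-0.378  0.001 -0.926]
 [-0.    -1.    -0.001]]
tcp [ 0.208 -0.509  0.193] q [-1.268  0.351  1.652 -0.     1.139 -0.085] F [ 0.21  -0.275  0.409] w 1.0004898104365367
turn units(8deg) [ 0.006 -9.847 -0.006]
shift units(30mm), after the turn [-25.219  -0.218  14.006]
tcp [ 0.208 -0.509  0.193] q [-1.268  0.351  1.652 -0.     1.139 -0.085] F [ 0.21  -0.275  0.409] w 1.0004898104365367
turn units(8deg) [ 0.006 12.653  0.006]
shift units(30mm), after the turn [ 25.219  -0.218 -14.006]
```

>>> play_rows([
  [[0, -0.985, 0, 0, -0.2, 0, 0], [0, -0.985, 0, 0, -0.2, 0, 0], [0, -0.985, 0, 0, -0.2, 0, 0], [0, -0.985, 0, 0, -0.2, 0, 0], [0, -0.985, 0, 0, -0.2, 0, 0], [0, -0.985, 0, 0, -0.2, 0, 0], [0, -0.985, 0, 0, -0.2, 0, 0], [0, -0.985, 0, 0, -0.2, 0, 0], [0, -0.985, 0, 0, -0.2, 0, 0], [0, -0.985, 0, 0, -0.2, 0, 0], [0, 0, 0, -0.9, 0, 0.5, 0], [0, 0, 0, -0.9, 0, 0.5, 0], [0, 0, 0, -0.9, 0, 0.5, 0], [0, 0, 0, -0.9, 0, 0.5, 0], [0, 0, 0, -0.9, 0, 0.5, 0], [0, 0, 0, -0.9, 0, 0.5, 0], [0, 0, 0, -0.9, 0, 0.5, 0], [0, 0, 0, -0.9, 0, 0.5, 0], [0, 0, 0, -0.9, 0, 0.5, 0], [0, 0, 0, -0.9, 0, 0.5, 0]],
], squeeze=25)

```text
time: 2.6
tcp_pos: [0.3037, -0.2144, 0.2538]
orientation: [0.546, -0.546, 0.45, -0.45]
force: [-0.2, -0.6, -0.6]
gripper_width: 0.997
```

>>> play_rows([
  [[0, 0, 0, -0.9, 0, 0.5, 0], [0, 0, 0, -0.9, 0, 0.5, 0], [0, 0, 0, -0.9, 0, 0.5, 0], [0, 0, 0, -0.9, 0, 0.5, 0], [0, 0, 0, -0.9, 0, 0.5, 0], [0, 0, 0, -0.9, 0, 0.5, 0], [0, 0, 0, -0.9, 0, 0.5, 0], [0, 0, 0, -0.9, 0, 0.5, 0], [0, 0, 0, -0.9, 0, 0.5, 0], [0, 0, 0, -0.9, 0, 0.5, 0], [0, 0, 0, -0.9, 0, 0.5, 0], [0, 0, 0, -0.9, 0, 0.5, 0], [0, 0, 0, -0.9, 0, 0.5, 0], [0, 0, 0, -0.9, 0, 0.5, 0], [0, 0, 0, -0.9, 0, 0.5, 0], [0, 0, 0, -0.9, 0, 0.5, 0], [0, 0, 0, -0.9, 0, 0.5, 0], [0, 0, 0, -0.9, 0, 0.5, 0], [0, 0, 0, 0, 0, 0, 0]],
])

```text
time: 4.97
tcp_pos: [0.4757, 0.3143, 0.2531]
orientation: [-0.546, 0.546, -0.449, 0.449]
force: [-0.1, -0.3, 0.3]
gripper_width: 1.001
```

```bash
python3 - <<'E'
from h import *
need([.476,.314,.12],target(YAW,0))
c=env.capture("wrist");np.savez("wrist1.npz",**c);print({k:np.round(v,3).tolist() for k,v in c.items() if k!="color"})
cv2.imwrite("pics/w1.png",cv2.resize(c["color"],(800,600),interpolation=cv2.INTER_CUBIC)[:,:,::-1])
E
```

```text
tcp [0.476 0.314 0.253] q [0.502 0.335 1.524 0.    1.284 0.308] F [-0.071 -0.263  0.314] w 1.0008132032394967
turn units(8deg) [0.008 0.014 0.002]
shift units(30mm), after the turn [0.013 4.438 0.009]
{'fx': 297.319, 'fy': 297.319, 'cx': 258.367, 'cy': 192.81, 'R': [[0.981, 0.192, -0.002], [0.184, -0.938, 0.295], [0.055, -0.29, -0.955]], 't': [-0.526, 0.155, 0.515]}
```

View pics/w1.png

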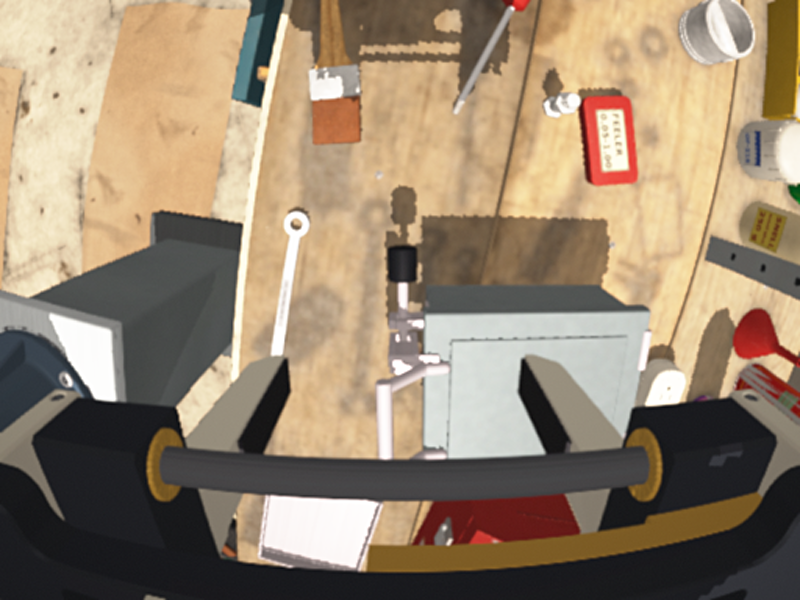

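The wrist picture shows the knob at (402,264), the handle's left corner at (386,383), the bar at (386,455), and the lid's left corners near (425,312) and (648,308). The screwdriver tip is at (457,110), clear of the pull.

```bash
cat >> h.py <<'E'
def fz(c,u,v,z):
    x,y=u-c["cx"],v-c["cy"];r=np.hypot(x,y);th=r/c["fx"]
    d=np.array([np.sin(th)*x/r,np.sin(th)*y/r,np.cos(th)]);o=-c["R"].T@c["t"];d=c["R"].T@d
    return o+d*(z-o[2])/d[2]
E
python3 - <<'E'
from h import *
c=dict(np.load("wrist1.npz"));f=lambda x,y,z:print((x,y),fz(c,(x+.5)*.64-.5,(y+.5)*.64-.5,z).round(4))
for a in[(402,264,.075),(403,290,.075),(386,383,.148),(386,455,.148),(425,312,.114),(648,308,.114),(457,110,.01)]:f(*a)
m=(cv2.cvtColor(c["color"],cv2.COLOR_RGB2GRAY)<55).astype(np.uint8);m[:150]=0;m[190:]=0;m[:,:240]=0;m[:,275:]=0
print(cv2.connectedComponentsWithStats(m)[2:])
E
```

```text
(402, 264) [0.4729 0.3148 0.075 ]
(403, 290) [0.4779 0.2933 0.075 ]
(386, 383) [0.4756 0.2435 0.148 ]
(386, 455) [0.4867 0.1807 0.148 ]
(425, 312) [0.4955 0.2905 0.114 ]
(648, 308) [0.6771 0.3288 0.114 ]
(457, 110) [0.4969 0.4541 0.01  ]
(array([[     0,      0,    512,    384, 196211],
       [   248,    157,     19,     24,    397]], dtype=int32), array([[255.49686817, 191.54776236],
       [257.04785894, 167.89420655]]))
```

>>> play_rows([
  [[0, 0, 0, 0, 0.66, -0.005, 0], [0, 0, 0, 0, 0.66, -0.005, 0], [0, 0, 0, 0, 0.66, -0.005, 0], [0, 0, 0, 0, 0.66, -0.005, 0], [0, 0, 0, 0, 0.66, -0.005, 0], [0, 0, 0, 0, 0.66, -0.005, 0], [0, 0, 0, 0, 0.66, 0, 0], [0, 0, 0, 0, 0.66, 0, 0], [0, 0, 0, 0, 0.66, 0, 0], [0, 0, 0, 0, 0.66, 0, 0], [0, 0, 0, 0, 0, 0, 0], [0, 0, 0, 0, 0, 0, 1], [0, 0, 0, 0, 0, 0, 1], [0, 0, 0, 0, 0, 0, 1], [0, 0, 0, 0, 0, 0, 1], [0, 0, 0, 0, 0, 0, 1], [0, 0, 0, 0, 0, 0, 1], [0, 0, 0, 0, 0, 0, 1]],
], squeeze=25)

```text
time: 7.28
tcp_pos: [0.4749, 0.313, 0.0559]
orientation: [-0.546, 0.546, -0.45, 0.45]
force: [0.5, 0.3, 0.2]
gripper_width: 0.297
```

>>> play_rows([
  [[0, 0, 0, 0, 0, 0, 1], [0, 0, 0, 0, 0, 0, 1], [0, 0, 0, 0, 0, 0, 1], [0, 0, 0, 0, 0, 0, 1]],
])

```text
time: 7.78
tcp_pos: [0.4751, 0.3132, 0.0562]
orientation: [0.546, -0.545, 0.45, -0.45]
force: [0.0, 0.4, 2.9]
gripper_width: 0.006
```

```bash
python3 - <<'E'
from h import *
need([.476,.314,.055],target(YAW,0))
c=env.capture("wrist");s=env.capture("side");np.savez("wrist2.npz",**c);np.savez("side2.npz",**s)
a=cv2.resize(c["color"][100:340,150:390],(400,400),interpolation=cv2.INTER_CUBIC)
b=cv2.resize(s["color"][180:280,210:310],(400,400),interpolation=cv2.INTER_CUBIC)
cv2.imwrite("pics/w2.png",np.hstack([a,b])[:,:,::-1])
E
```

```text
tcp [0.475 0.313 0.056] q [0.501 0.559 1.712 0.    0.87  0.309] F [0.023 0.373 2.876] w 0.0061138082598867485
turn units(8deg) [-0.004  0.002 -0.001]
shift units(30mm), after the turn [-0.022  0.04   0.035]
```

View pics/w2.png

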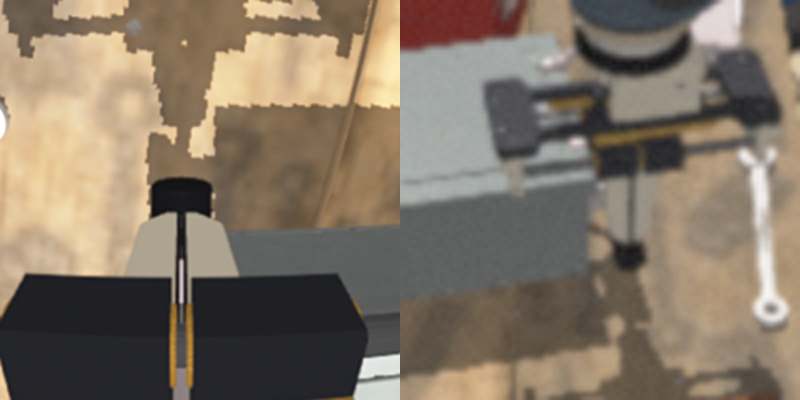

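```bash
python3 - <<'E'
from h import *
s=dict(np.load("side2.npz"));w=dict(np.load("wrist2.npz"))
def fp(c,X):
    p=c["R"]@X+c["t"];r=np.hypot(*p[:2]);th=np.arctan2(r,p[2]);return c["cx"]+c["fx"]*th*p[0]/r,c["cy"]+c["fx"]*th*p[1]/r
p,_=ft()
for n,X in(("tcp",p),("knob",np.array([.4755,.3142,.0735])),("knob low",np.array([.4755,.3142,.044])),("knob out",np.array([.4725,.333,.0735]))):
    a=proj(s,X);b=fp(w,X);print(n,"side crop",(a[0]-210)*4+400,(a[1]-180)*4,"wrist crop",(b[0]-150)/.6,(b[1]-100)/.6)
for c,r in((s,(235,252,255,280)),(w,(200,232,235,285))):
    g=cv2.cvtColor(c["color"],cv2.COLOR_RGB2GRAY)[r[0]:r[1],r[2]:r[3]];print(r);print(g[::2,::2])
E
```

```text
tcp side crop 629.1164556862193 255.87023555543237 wrist crop 181.9336200917898 209.06851330067906
knob side crop 628.8823049053874 240.11877585522575 wrist crop 183.7149666269059 224.64090929727843
knob low side crop 628.2284937295703 268.4574435800913 wrist crop 183.36312720012796 196.2821317461168
knob out side crop 633.7023434987404 259.5668677680661 wrist crop 185.51193281512866 178.5943695293409
(235, 252, 255, 280)
[[ 94 106 140 146 144 145 103 142 145 135 139 152 156]
 [ 97  89  91 113 142 144 101 142 145 132 137 158 158]
 [ 97 120 140 115 103 133  96 126 137 135 142 155 156]
 [ 97 122 149 150  71  52  48  51 112 138 137 154 156]
 [100 123 148 133  64  40  27  36  95 138 134 150 159]
 [ 93  93 101  94  70  35  28  44  95 133 136 151 158]
 [ 94  80  83  92  84  61  56  95 144 139 137 142 150]
 [ 83  81 115  88  87  91  92 113 155 143 137 139 150]
 [ 80  77 126 102  89  90  92 100 144 139 137 140 151]]
(200, 232, 235, 285)
[[201 211 138 114 111 108 108 110 111 114 117 119 120 121 119 119 117 116
  115 112 110 106 101  98  97]
 [202 213 140 115 112 109 110 107 111 114 117 119 12
[... 823 characters left out ...]
25  25  25  26  27  27  24  25  26  23
   25  23  23 147 129 101  99]
 [205 203 113  36  19  23  23  22  24  26  26  26  27  26  25  25  23  25
   24  23  24 105 103  97  96]
 [208 203 127  34  21  22  24  24  25  24  25  27  26  26  26  24  25  25
   23  24  25 103 100  95  94]
 [210 213 207  33  20  22  24  23  23  24  26  26  27  25  24  24  23  23
   24  23  26  98  99  94  94]
 [213 212 206  33  20  22  18  23  38  38  36  25  25  32  37  36  34  19
   21  22  21  86 100  95  96]
 [212 212 157  31  15  41  93 142 155 154 138  27  27  92 157 155 154 114
   63  26  25 155 115  94  97]
 [211 213 137  76 126 158 167 166 165 166 152  31  39  91 168 165 166 167
  166 143  85 155 109  95  96]]
```

```bash
python3 - <<'E'
from h import *
print(env.hold_point_z)
w=dict(np.load("wrist1.npz"))
def fp(c,X):
    p=c["R"]@X+c["t"];r=np.hypot(*p[:2]);th=np.arctan2(r,p[2]);return (c["cx"]+c["fx"]*th*p[0]/r)/.64,(c["cy"]+c["fx"]*th*p[1]/r)/.64
R=target(YAW,0);p=np.array([.4757,.3143,.2531])
for b in(0,-.019,-.04,-.06):
  for x in (-.0075,.0075):
    print(b,x,[np.round(fp(w,p+R.apply([x,b,s])),0) for s in(-.0465,.0465)])
print("cam", -w["R"].T@w["t"])
c=env.capture("top");cv2.imwrite("pics/t2.png",cv2.resize(c["color"][150:270,180:300],(600,600),interpolation=cv2.INTER_CUBIC)[:,:,::-1])
E
```

```text
0.0188
0 -0.0075 [array([302., 336.]), array([508., 336.])]
0 0.0075 [array([304., 366.]), array([506., 367.])]
-0.019 -0.0075 [array([293., 353.]), array([518., 353.])]
-0.019 0.0075 [array([296., 385.]), array([514., 385.])]
-0.04 -0.0075 [array([280., 375.]), array([530., 375.])]
-0.04 0.0075 [array([284., 410.]), array([526., 410.])]
-0.06 -0.0075 [array([266., 401.]), array([544., 402.])]
-0.06 0.0075 [array([272., 438.]), array([539., 439.])]
cam [0.45952993 0.39593933 0.44482663]
```

Both the side and wrist views put the real fingertips about 22 mm behind the stated TCP. So the fingers shut on top of the knob instead of around it. I'll open, go about 20 mm lower, move slightly outward, and grip again.

>>> play_rows([
  [[0, 0, 0, 0, 0, 0, 0.3], [0, 0, 0, 0, 0, 0, 0.3], [0, 0, 0, 0, 0, 0, 0.3], [0, 0, 0, 0, 0, 0, 0.3], [0, 0, 0, 0, 0, 0, 0.3], [0, 0, 0, -0.05, 0, 0, 0.3], [0, 0, 0, -0.05, 0.2, 0, 0.3], [0, 0, 0, 0, 0.2, 0, 0.3], [0, 0, 0, 0, 0.2, 0, 0.3], [0, 0, 0, 0, 0.1, 0, 0.3], [0, 0, 0, 0, 0, 0, 0.3]],
])

```text
time: 9.3
tcp_pos: [0.4742, 0.3159, 0.0347]
orientation: [-0.546, 0.546, -0.45, 0.45]
force: [-0.4, -1.1, 0.5]
gripper_width: 0.698
```

>>> play_rows([
  [[0, 0, 0, 0, 0, 0, 1], [0, 0, 0, 0, 0, 0, 1], [0, 0, 0, 0, 0, 0, 1], [0, 0, 0, 0, 0, 0, 1], [0, 0, 0, 0, 0, 0, 1], [0, 0, 0, 0, 0, 0, 1], [0, 0, 0, 0, 0, 0, 1], [0, 0, 0, 0, 0, 0, 1]],
], squeeze=25)

```text
time: 10.3
tcp_pos: [0.4743, 0.316, 0.0349]
orientation: [0.546, -0.546, 0.45, -0.45]
force: [-0.6, 0.1, -0.0]
gripper_width: 0.249
```

```bash
python3 - <<'E'
from h import *
need([.476,.314,.036],target(YAW,0))
c=env.capture("wrist");s=env.capture("side");np.savez("wrist2.npz",**c);np.savez("side2.npz",**s)
a=cv2.resize(c["color"][100:340,150:390],(400,400),interpolation=cv2.INTER_CUBIC)
b=cv2.resize(s["color"][180:280,210:310],(400,400),interpolation=cv2.INTER_CUBIC)
cv2.imwrite("pics/w3.png",np.hstack([a,b])[:,:,::-1])
E
```

```text
tcp [0.474 0.316 0.035] q [0.506 0.593 1.718 0.    0.83  0.314] F [-0.594  0.146 -0.028] w 0.2487733450005671
turn units(8deg) [-0.     0.002 -0.   ]
shift units(30mm), after the turn [ 0.076 -0.035  0.043]
```

View pics/w3.png

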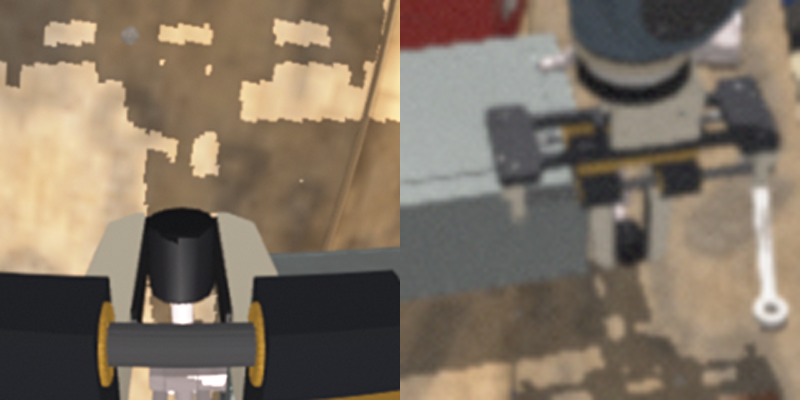

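The fingers now hold the knob between the pads: opening 23 mm, and the knob is visible between the fingers in both views. Drawing it straight out along the chest's +y.

>>> play_rows([
  [[0, 0, 0, -0.1, 0, 0, 1], [0, 0, 0, -0.2, 0, 0, 1], [0, 0, 0, -0.3, 0, 0, 1], [0, 0, 0, -0.3, 0, 0, 1], [0, 0, 0, -0.3, 0, 0, 1], [0, 0, 0, -0.3, 0, 0, 1], [0, 0, 0, -0.3, 0, 0, 1], [0, 0, 0, -0.3, 0, 0, 1], [0, 0, 0, -0.3, 0, 0, 1], [0, 0, 0, -0.3, 0, 0, 1], [0, 0, 0, -0.2, 0, 0, 1], [0, 0, 0, 0, 0, 0, 1]],
], squeeze=35)

```text
time: 11.9
tcp_pos: [0.4576, 0.4017, 0.0349]
orientation: [0.546, -0.546, 0.45, -0.45]
force: [0.1, -0.1, -1.7]
gripper_width: 0.247
```

```bash
python3 - <<'E'
from h import *
# pin along tray +y side (knob toward +y of tray)
ty=np.radians(-3.8); o=np.array([.4315,-.0592]);yd=np.array([-np.sin(ty),np.cos(ty)])
k=o+yd*.046; print("knob target",k)
p,r=ft()
# keep the offset of the knob from tcp (knob .0035 toward chest)
tgt=k
need([*tgt,.20],target(ty,0))
c=env.capture("wrist")
cv2.imwrite("pics/w4.png",cv2.resize(c["color"][:,:],(640,480),interpolation=cv2.INTER_CUBIC)[:,:,::-1])
E
```

```text
knob target [ 0.4345486  -0.01330113]
tcp [0.458 0.402 0.035] q [ 0.644  0.65   1.609 -0.     0.882  0.451] F [ 0.147 -0.065 -1.653] w 0.24729694143059286
turn units(8deg) [-0.     1.856 -0.   ]
shift units(30mm), after the turn [13.854 -5.503  0.151]
```

View pics/w4.png

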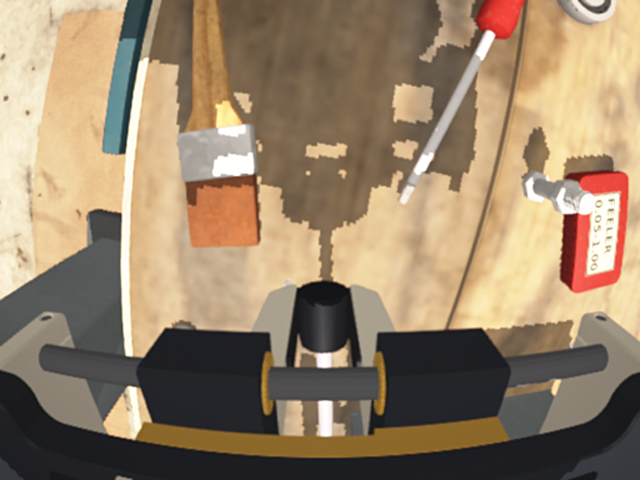

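The wrist view shows the knob between the fingers with the bare stem trailing behind it, so the pin is free. Next I'll check how close the red toolbox is to the tray.

```bash
python3 - <<'E'
from h import *
t=dict(np.load("top.npz"));T=lambda x,y:(185+(x+.5)/5-.5,125+(y+.5)/5-.5)
for p in[(378,262),(600,285),(800,315)]: print(onz(t,*T(*p),0).round(3))
for p in[(378,218),(600,248),(795,270)]: print(onz(t,*T(*p),.15).round(3))
E
```

```text
[0.583 0.111 0.   ]
[ 0.568 -0.052  0.   ]
[ 0.548 -0.197  0.   ]
[0.579 0.113 0.15 ]
[ 0.56  -0.035  0.15 ]
[ 0.547 -0.164  0.15 ]
```

>>> play_rows([
  [[0, 0, 0, 0, -0.3, 0, 1], [0, 0, 0, 0, -0.5, 0, 1], [0, 0, 0, 0, -0.6, 0, 1], [0, 0, 0, 0, -0.6, 0, 1], [0, 0, 0, 0, -0.6, 0, 1], [0, 0, 0, 0, -0.6, 0, 1], [0, 0, 0, 0, -0.6, 0, 1], [0, 0, 0, 0, -0.6, 0, 1], [0, 0, 0, 0, -0.6, 0, 1], [0, 0.464, 0, 0, 0, 0, 1], [0, 0.464, 0, 0, 0, 0, 1], [0, 0.464, 0, 0, 0, 0, 1], [0, 0.464, 0, 0, 0, 0, 1]],
])

```text
time: 13.58
tcp_pos: [0.4576, 0.4014, 0.1855]
orientation: [0.482, -0.483, 0.517, -0.517]
force: [0.4, 0.2, -1.0]
gripper_width: 0.252
```

>>> play_rows([
  [[0, 0, 0, 0.4, 0, -0.1, 1], [0, 0, 0, 0.7, 0, -0.1, 1], [0, 0, 0, 0.8, 0, -0.1, 1], [0, 0, 0, 0.8, 0, -0.05, 1], [0, 0, 0, 0.8, 0, 0, 1], [0, 0, 0, 0.8, 0, 0, 1], [0, 0, 0, 0.8, 0, 0, 1], [0, 0, 0, 0.8, 0, 0, 1], [0, 0, 0, 0.8, 0, 0, 1], [0, 0, 0, 0.8, 0, 0, 1], [0, 0, 0, 0.8, 0, 0, 1], [0, 0, 0, 0.8, 0, 0, 1], [0, 0, 0, 0.8, 0, 0, 1], [0, 0, 0, 0.8, 0, 0, 1], [0, 0, 0, 0.8, 0, 0, 1], [0, 0, 0, 0.8, 0, 0, 1], [0, 0, 0, 0.8, 0, 0, 1], [0, 0, 0, 0.5, 0, 0, 1], [0, 0, 0, 0.23, 0, 0, 1], [0, 0, 0, 0, 0, 0, 1]],
])

```text
time: 16.08
tcp_pos: [0.4194, -0.0119, 0.185]
orientation: [0.483, -0.483, 0.516, -0.516]
force: [-0.2, 0.1, -1.2]
gripper_width: 0.249
```

```bash
python3 - <<'E'
from h import *
need([.4196,-.0118,.035],target(np.radians(-3.8),0))
s=env.capture("side");c=env.capture("wrist")
a=cv2.resize(c["color"][100:340,150:390],(400,400),interpolation=cv2.INTER_CUBIC)
b=cv2.resize(s["color"][110:210,230:330],(400,400),interpolation=cv2.INTER_CUBIC)
cv2.imwrite("pics/w5.png",np.hstack([a,b])[:,:,::-1])
E
```

```text
tcp [ 0.419 -0.012  0.185] q [-0.14   0.121  1.976  0.     1.044 -0.073] F [-0.161  0.104 -1.21 ] w 0.24866532940372155
turn units(8deg) [-0.    -0.005 -0.001]
shift units(30mm), after the turn [-0.005  5.     0.006]
```

View pics/w5.png

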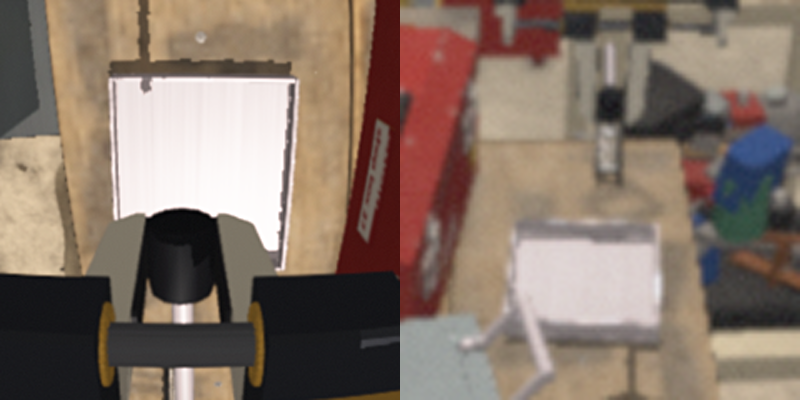

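The pin is held level with the tray below it. Lowering, then a slow last few millimetres.

>>> play_rows([
  [[0, 0, 0, 0, 0.5, 0, 1], [0, 0, 0, 0, 0.7, 0, 1], [0, 0, 0, 0, 0.7, 0, 1], [0, 0, 0, 0, 0.7, 0, 1], [0, 0, 0, 0, 0.7, 0, 1], [0, 0, 0, 0, 0.7, 0, 1], [0, 0, 0, 0, 0.7, 0, 1], [0, 0, 0, 0, 0.6, 0, 1], [0, 0, 0, 0, 0.4, 0, 1], [0, 0, 0, 0, 0.3, 0, 1], [0, 0, 0, 0, 0.2, 0, 1], [0, 0, 0, 0, 0.1, 0, 1], [0, 0, 0, 0, 0.1, 0, 1], [0, 0, 0, 0, 0.1, 0, 1], [0, 0, 0, 0, 0.1, 0, 1], [0, 0, 0, 0, 0, 0, 1]],
])

```text
time: 18.18
tcp_pos: [0.4194, -0.0119, -0.0132]
orientation: [0.483, -0.483, 0.517, -0.516]
force: [-0.4, 0.0, -1.1]
gripper_width: 0.245
```

>>> play_rows([
  [[0, 0, 0, 0, 0.08, 0, 1], [0, 0, 0, 0, 0, 0, 0.7], [0, 0, 0, 0, 0, 0, 0.6], [0, 0, 0, 0, 0, 0, 0.55], [0, 0, 0, 0, 0, 0, 0.55], [0, 0, 0, 0, 0, 0, 0.55], [0, 0, 0, 0, 0, 0, 0.55], [0, 0, 0, 0, 0, 0, 0.55], [0, 0, 0, 0, -0.3, 0, 0.55], [0, 0, 0, 0, -0.6, 0, 0.55], [0, 0, 0, 0, -0.8, 0, 0.55], [0, 0, 0, 0, -0.8, 0, 0.55], [0, 0, 0, 0, -0.8, 0, 0.55], [0, 0, 0, 0, -0.8, 0, 0.55], [0, 0, 0, 0, -0.8, 0, 0.55], [0, 0, 0, 0, -0.8, 0, 0.55], [0, 0, 0, 0, -0.8, 0, 0.55], [0, 0, 0, 0, -0.5, 0, 0.55], [0, 0, 0, 0, 0, 0, 0.55]],
])

```text
time: 20.55
tcp_pos: [0.4198, -0.0119, 0.1956]
orientation: [-0.484, 0.482, -0.516, 0.517]
force: [-0.4, 0.1, -0.4]
gripper_width: 0.454
```

```bash
python3 - <<'E'
from h import *
need([.4855,.1995,.205],target(YAW,0))
s=env.capture("side");c=env.capture("wrist");np.savez("wrist3.npz",**c)
a=cv2.resize(c["color"][60:380,110:430],(400,400),interpolation=cv2.INTER_CUBIC)
b=cv2.resize(s["color"][150:210,250:310],(400,400),interpolation=cv2.INTER_CUBIC)
cv2.imwrite("pics/w6.png",np.hstack([a,b])[:,:,::-1])
E
```

```text
tcp [ 0.42  -0.012  0.196] q [-0.139  0.107  1.963  0.     1.069 -0.073] F [-0.394  0.064 -0.427] w 0.4539081212581256
turn units(8deg) [-0.016 -1.854  0.003]
shift units(30mm), after the turn [-6.501 -0.312  3.493]
```

View pics/w6.png

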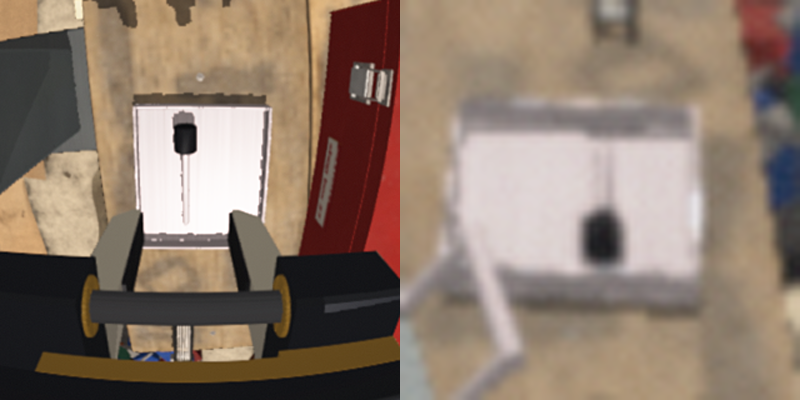

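The pin lies flat in the tray with the knob, stem and tip all inside the walls, and it has been let go. Going to the handle.

>>> play_rows([
  [[0, -0.464, 0, 0, 0, 0, 0.5], [0, -0.464, 0, 0, 0, 0, 0.5], [0, -0.464, 0, 0, 0, 0, 0.5], [0, -0.464, 0, 0, 0, 0, 0.5], [0, 0, 0, -0.4, 0, 0, 0.5], [0, 0, 0, -0.8, 0, 0, 0.5], [0, 0, 0, -0.8, 0, 0, 0.5], [0, 0, 0, -0.8, 0, 0.2, 0.5], [0, 0, 0, -0.8, 0, 0.4, 0.5], [0, 0, 0, -0.8, 0, 0.5, 0.5], [0, 0, 0, -0.8, 0, 0.6, 0.5], [0, 0, 0, -0.7, 0, 0.6, 0.5], [0, 0, 0, -0.4, 0, 0.6, 0.5], [0, 0, 0, -0.2, 0, 0.4, 0.5], [0, 0, 0, 0, 0, 0.15, 0.5], [0, 0, 0, 0, 0, 0, 0.5]],
])

```text
time: 22.65
tcp_pos: [0.4836, 0.1989, 0.1944]
orientation: [-0.545, 0.546, -0.45, 0.45]
force: [-0.9, -0.7, -0.1]
gripper_width: 0.5
```

```bash
python3 - <<'E'
from h import *
need([.484,.2005,.112],target(YAW,0))
c=env.capture("wrist");np.savez("wrist4.npz",**c)
cv2.imwrite("pics/w7.png",cv2.resize(c["color"],(800,600),interpolation=cv2.INTER_CUBIC)[:,:,::-1])
E
```

```text
tcp [0.484 0.199 0.194] q [ 0.301  0.301  1.72  -0.     1.12   0.11 ] F [-0.899 -0.667 -0.144] w 0.4999874967479511
turn units(8deg) [ 0.003 -0.003  0.001]
shift units(30mm), after the turn [-0.048  2.746  0.022]
```

View pics/w7.png

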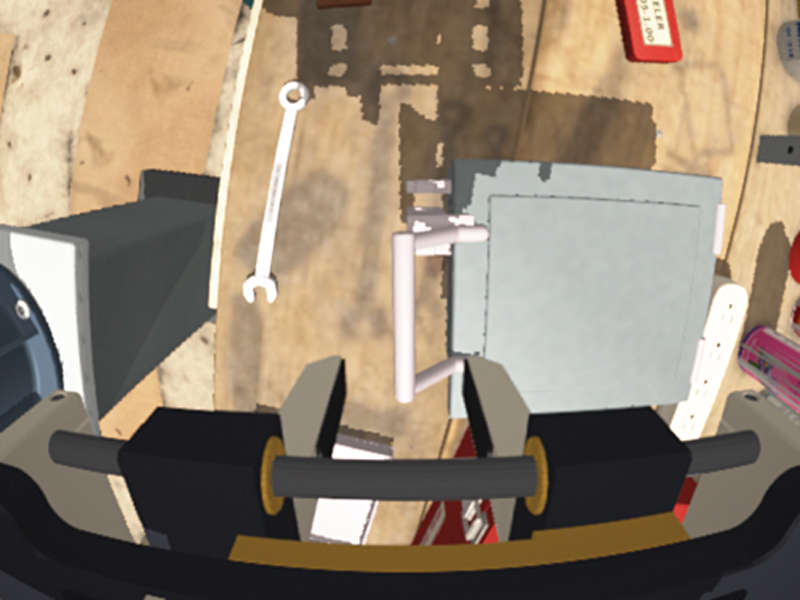

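The wrist view shows the bar from (402,237) to (405,395), centred between the open fingers. The hasp eyes at (425,190–240) are empty.

```bash
python3 - <<'E'
from h import *
c=dict(np.load("wrist4.npz"));f=lambda x,y,z:fz(c,(x+.5)*.64-.5,(y+.5)*.64-.5,z)
a,b=f(402,240,.148),f(405,392,.148);print(a,b,(a+b)/2,np.degrees(np.arctan2(-(a-b)[0],(a-b)[1])),np.linalg.norm(a-b))
m=(a+b)/2; need([m[0],m[1],.112],target(YAW,0))
E
```

```text
[0.47376877 0.24088911 0.148     ] [0.49205834 0.15466418 0.148     ] [0.48291356 0.19777665 0.148     ] 11.975775435945796 0.08814333468132031
tcp [0.483 0.199 0.194] q [ 0.301  0.301  1.72  -0.     1.12   0.11 ] F [ 0.404 -0.56   0.663] w 0.49997801636826655
turn units(8deg) [ 0.003 -0.003  0.001]
shift units(30mm), after the turn [ 0.032  2.749 -0.026]
```

Lined up to within 1 mm. Descending and closing gently.

>>> play_rows([
  [[0, 0, 0, 0, 0.3, 0, 0.5], [0, 0, 0, 0, 0.5, 0, 0.5], [0, 0, 0, 0, 0.5, 0, 0.5], [0, 0, 0, 0, 0.5, 0, 0.5], [0, 0, 0, 0, 0.5, 0, 0.5], [0, 0, 0, 0, 0.3, 0, 0.5], [0, 0, 0, 0, 0.15, 0, 0.5], [0, 0, 0, 0, 0, 0, 0.5], [0, 0, 0, 0, 0, 0, 1], [0, 0, 0, 0, 0, 0, 1], [0, 0, 0, 0, 0, 0, 1], [0, 0, 0, 0, 0, 0, 1], [0, 0, 0, 0, 0, 0, 1], [0, 0, 0, 0, 0, 0, 1], [0, 0, 0, 0, 0, 0, 1]],
], squeeze=20)

```text
time: 24.58
tcp_pos: [0.4835, 0.1992, 0.1121]
orientation: [-0.546, 0.546, -0.45, 0.45]
force: [-5.5, -1.3, 4.7]
gripper_width: 0.121
```

The bar is gripped (opening 11 mm). First 15° of the arc as a check.

>>> play_rows([
  [[0, 0, 0, 0, -0.16, 0.036, 1], [0, 0, 0, 0, -0.16, 0.036, 1], [0, 0, 0, 0, -0.156, 0.05, 1], [0, 0, 0, 0, -0.156, 0.05, 1], [0, 0, 0, 0, -0.151, 0.063, 1], [0, 0, 0, 0, -0.151, 0.063, 1], [0, 0, 0, 0, 0, 0, 1]],
], squeeze=25)

```text
time: 25.45
tcp_pos: [0.4898, 0.2005, 0.1396]
orientation: [-0.544, 0.548, -0.451, 0.448]
force: [-15.5, -2.4, 1.3]
gripper_width: 0.118
```

The rows were half the intended size, so the lid is at about 7° and slightly ahead in x. Continuing on the true arc from here.

>>> play_rows([
  [[0, 0, 0, 0, -0.33, 0.04, 1], [0, 0, 0, 0, -0.302, 0.127, 1], [0, 0, 0, 0, -0.302, 0.127, 1], [0, 0, 0, 0, -0.288, 0.152, 1], [0, 0, 0, 0, -0.288, 0.152, 1], [0, 0, 0, 0, -0.275, 0.177, 1], [0, 0, 0, 0, -0.275, 0.177, 1], [0, 0, 0, 0, -0.257, 0.2, 1], [0, 0, 0, 0, -0.257, 0.2, 1], [0, 0, 0, 0, 0, 0, 1]],
])

```text
time: 26.7
tcp_pos: [0.5313, 0.209, 0.219]
orientation: [-0.545, 0.546, -0.45, 0.449]
force: [-17.6, -1.1, 10.1]
gripper_width: 0.121
```

>>> play_rows([
  [[0, 0, 0, 0, -0.24, 0.2, 1], [0, 0, 0, 0, -0.24, 0.2, 1], [0, 0, 0, 0, -0.22, 0.235, 1], [0, 0, 0, 0, -0.22, 0.235, 1], [0, 0, 0, 0, -0.198, 0.26, 1], [0, 0, 0, 0, -0.198, 0.26, 1], [0, 0, 0, 0, 0, 0, 1], [0, 0, 0, 0, 0, 0, 1], [0, 0, 0, 0, 0, 0, 1]],
])

```text
time: 27.82
tcp_pos: [0.5732, 0.2171, 0.259]
orientation: [0.546, -0.545, 0.45, -0.45]
force: [-10.8, 0.7, 10.4]
gripper_width: 0.125
```

```bash
python3 - <<'E'
from h import *
need()
p,_=ft();h=np.array([.095,.108]);s=np.array([.4835,.1992]);d=np.array([np.cos(YAW),np.sin(YAW)])
v0=np.array([-.221,.040]);v=v0+[(p[:2]-s)@d,p[2]-.1121]
print("r",np.hypot(*v),"theta",np.degrees(np.arctan2(v0[1],v0[0])-np.arctan2(v[1],v[0])))
s=env.capture("side");c=env.capture("wrist");t=env.capture("top");np.savez("side3.npz",**s)
b=cv2.resize(s["color"][130:250,180:340],(533,400),interpolation=cv2.INTER_CUBIC)
a=cv2.resize(t["color"][180:250,270:340],(267,400),interpolation=cv2.INTER_CUBIC)
cv2.imwrite("pics/w8.png",np.hstack([b,a])[:,:,::-1])
E
```

```text
tcp [0.573 0.217 0.259] q [0.286 0.412 1.399 0.001 1.329 0.093] F [-10.837   0.731  10.384] w 0.1253673428196967
r 0.2273979041837392 theta 45.00445231756963
```

View pics/w8.png

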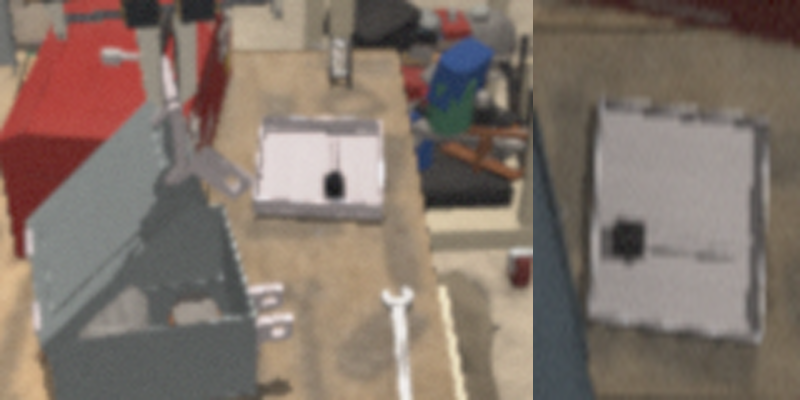

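The lid is raised with the bar between the fingers, and the pin is inside the tray in both views. A quick check of the angle by casting the lid's front-left corner (about (155,105) in the side crop) onto the plane of the chest's left side, plus a stillness check.

```bash
python3 - <<'E'
from h import *
s=dict(np.load("side3.npz"));o2=np.array([.609,.225,0]);X=np.array([np.cos(YAW),np.sin(YAW),0]);Y=np.array([-np.sin(YAW),np.cos(YAW),0])
for u,v in((155,105),(150,100),(40,330)):
    o,d=ray(s,180+u/3.333,130+v/3.333);P=o+d*((o2+.086*Y-o)@Y)/(d@Y);x,z=(P-o2)@X,P[2]
    print((u,v),x,z,"lid angle",np.degrees(np.arctan2(z-.108,.095-x)-np.arctan2(.006,.191)))
need();print(env.get_obs()["joint_velocities"],env.get_obs()["time"])
E
```

```text
(155, 105) -0.014817134883728251 0.3377910588037474 lid angle 62.657591257022034
(150, 100) -0.011433039214312594 0.3425827676673216 lid angle 63.79635382648994
(40, 330) 0.09192640959419668 0.12942366733730803 lid angle 80.03637850844122
tcp [0.573 0.217 0.259] q [0.286 0.412 1.399 0.001 1.329 0.093] F [-11.015   0.116   9.818] w 0.12066725280498945
[-0.001 -0.001 -0.001 -0.    -0.     0.001] 27.975
```

That pixel gives a radius of 255 mm where the lid has 191 mm, so it is not the near corner. It looks like the far (right) one, so I'll redo the check on that plane and verify the radius.

```bash
python3 - <<'E'
from h import *
s=dict(np.load("side3.npz"));o2=np.array([.609,.225,0]);X=np.array([np.cos(YAW),np.sin(YAW),0]);Y=np.array([-np.sin(YAW),np.cos(YAW),0])
for yy,u,v in((-.086,152,105),(-.086,158,108),(-.086,30,222),(.086,170,185),(.086,42,335)):
    o,d=ray(s,180+u/3.333,130+v/3.333);P=o+d*((o2+yy*Y-o)@Y)/(d@Y);x,z=(P-o2)@X,P[2]
    print(yy,(u,v),"r",np.hypot(.095-x,z-.108),"lid angle",np.degrees(np.arctan2(z-.108,.095-x)-np.arctan2(.006,.191)))
for th in(40,45,50): # expected crop pixels of both front corners
    a=np.radians(th)+np.arctan2(.006,.191);r=.1911
    print(th,[np.round((np.array(proj(s,o2+X*(.095-r*np.cos(a))+Y*y+[0,0,.108+r*np.sin(a)]))-[180,130])*3.333) for y in(-.086,.086)])
cv2.imwrite("pics/w9.png",cv2.resize(s["color"][130:230,180:280],(600,600),interpolation=cv2.INTER_CUBIC)[:,:,::-1])
E
```

```text
-0.086 (152, 105) r 0.1677160389472951 lid angle 41.15889721133712
-0.086 (158, 108) r 0.16897437486826827 lid angle 38.98324076054572
-0.086 (30, 222) r 0.0020231518432812694 lid angle -80.15988022430552
0.086 (170, 185) r 0.19459053005182822 lid angle 51.11906902299638
0.086 (42, 335) r 0.015995558944297605 lid angle 73.54307959764667
40 [array([173.,  90.]), array([203., 209.])]
45 [array([160.,  80.]), array([188., 199.])]
50 [array([145.,  71.]), array([171., 190.])]
```

The picture limit is reached, so I'll fit the lid's far edge numerically instead, using the boundary between red toolbox and grey lid.

```bash
python3 - <<'E'
from h import *
s=dict(np.load("side3.npz"));c=s["color"].astype(int);red=(c[:,:,0]-c[:,:,1])>35
o2=np.array([.609,.225,0]);X=np.array([np.cos(YAW),np.sin(YAW),0]);Y=np.array([-np.sin(YAW),np.cos(YAW),0])
pts=[]
for v in range(165,193):
    e=[u for u in range(186,230) if red[v,u] and not red[v,u+1:u+5].any()]
    if e:
        u=e[-1]+.5; o,d=ray(s,u,v);P=o+d*((o2-.086*Y-o)@Y)/(d@Y);pts.append(((P-o2)@X,P[2],u,v))
p=np.array(pts);np.set_printoptions(precision=3,suppress=True);print(p[::3])
l=cv2.fitLine(p[:,:2].astype(np.float32),cv2.DIST_HUBER,0,.01,.01).ravel();print("edge angle",np.degrees(np.arctan2(l[1],-l[0]))%180,np.degrees(np.arctan2(l[1],l[0])))
E
```

```text
[[ -0.006   0.213 218.5   165.   ]
 [  0.004   0.203 215.5   168.   ]
 [  0.014   0.193 212.5   171.   ]
 [  0.027   0.184 208.5   174.   ]
 [  0.037   0.174 205.5   177.   ]
 [  0.047   0.164 202.5   180.   ]
 [  0.057   0.154 199.5   183.   ]
 [  0.067   0.144 196.5   186.   ]
 [  0.077   0.134 193.5   189.   ]
 [  0.088   0.124 190.5   192.   ]]
edge angle 43.33789 -43.33789
```

Edge fit gives 43.3° and the handle travel gives 45.0°. Both are well inside ±6° and the arm is still, so I'm handing in.

```bash
python3 -c "
from bench import env
print(env.get_obs()['gripper_width'],env.get_obs()['force']);print(env.close_job())"
```

```text
0.12066725280498945 [-11.01465645   0.11621704   9.81780634]
the job is handed in; nothing more can be done
None
```

The pin is out of the hasp and lying in the tray, let go, and the gripper is holding the lid still at about 45°. I handed the job in at about 28 s of the 64 s allowed; it reports no verdict.

**Last checks**
- **Pin:** the last side and top views show the whole pin inside the tray walls.
- **Lid angle:** the handle's travel gives 45.0°, and a line fitted to the lid's right edge in the side view gives 43.3°. Both are inside the 39–51° allowed.
- **Grip:** the fingers are shut on the bar at about 11 mm, with about 15 N at the wrist and joint speeds near zero.
- **Other things:** I never went near them with the fingers down and saw none moved. I did not measure them again at the end.

**What went wrong or disagreed**
- **First grip on the knob missed:** the real fingertips sit about 22 mm behind the stated TCP, so the fingers shut on top of the knob. I went lower and the second grip held.
- **Start of the lift:** my first rows were half the size intended, which left the lid at about 7°. I carried on along the right arc from there.
- **Lid corner readings:** corner pixels read by eye gave anywhere from 39° to over 60°. The highest were the wrong corner, and the rest were too rough or partly hidden, so I used the edge fit.
- **Handle radius:** the handle's travel implies 227 mm where 225 mm was expected, so the bar may have slipped 2–3 mm in the fingers.

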